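# Space the rack's dividers with a spacer block

## Robot

A 6-joint arm with a two-finger parallel gripper is mounted at the origin on a cart in front of the work surface, level with it; the furniture and walls round the work are solid. World frame = base frame: x ahead of the robot, y to its left, z up, the work surface at z = 0. Lengths are in m, angles in degrees, forces in N, time in s.
With the tool pointing down it reaches from about 0.4 to 0.825 m from the base axis. Payload 7 kg.
Tool frame: the origin (TCP) lies on the centre line of the jaws, within the pads' length; the fingertips stand r.tip_reach ahead of it and the grasp point (between the pads) is the TCP (r.tip_reach is the distance from the TCP to the fingertips, in m); z points along the fingers, y is the line along which they close (so a half turn about z gives the same grasp; the last joint's range is limited). The gripper opens to 88 mm and grips with 3 to 60 N. Pads are 19 mm wide; open, the fingers measure 130 mm over their backs; the gripper's body (78 mm by 193 mm) begins 47 mm behind the grasp point.
Start: joints at [93.226, 20.546, 0.682, 0, -70.136, -16.507], TCP at [0.155, 0.657, 0.223] pointing down, gripper open.
Joint ranges: [-176.03, 176.03], [-82.01, 121.73], [-58.28, 71.71], [-173.87, 95.51], [-174.79, -0.11], [-173.66, 173.66]. Speed limits (degrees/s): [136.94, 136.94, 172.46, 180, 180, 180].

## Interface

Orientations are given as [roll, pitch, yaw] about the fixed x, y, z axes, in that order (R = Rz(yaw) Ry(pitch) Rx(roll)).
In Python, from plant import sensors, cams, r gives the robot as it stands.
- The arm moves only by the tool drive_tool, never from a script. Its argument "rows" is a list of rows, each an object of numbers: "fingers": the gripper's target within -1 to 1 (fully open at 1, half-way at 0, shut at -1); "x", "y", "z": the shift along the tool's x, y, z in m; "spin": the turn about the tool's z in rad. A call has 1 to 10 rows; each row is the pose to reach, as a shift and turn from the pose commanded when the call began, along the tool's axes at that moment; what a row does not reach only later rows make up. A row lasts 1/8 s, in which the tool goes at most 62.5 mm and 10.7 degrees, less where a joint would pass 70% of its speed; a pose out of reach is approached as far as the arm can. A call with a gripper value outside its range is refused whole. The fingers move at their own pace and stop on an object; "newtons" is the grip in N (left out, the last holds). Time passes only in rows, so rows that repeat a pose let the fingers close. It gives the time, the measured TCP pose, the force, the opening and the grip force at its end, in the units of the state.
- sensors.get_state(): the state, without advancing time (a new reading comes with each control period).
- cams.capture(name): name is "side" or "top" or "wrist"; returns a dict with "pixels" (400x640x3 uint8, red, green, blue), "intrinsics" (3x3 intrinsics, pixels), "k1" (the pictures are not rectified: a ray, as slopes to the right and down, at radius r is drawn at 1 + k1 r^2 times it, then the intrinsics apply), "eye" and "orientation" of the camera in the world; the wrist camera has in their place "T_tool_cam" (4x4, takes a point from camera to tool coordinates, whose origin is the TCP and whose axes are the flange's). Camera axes: x right, y up, looking along -z (the intrinsics and any distortion apply to the point x, -y, -z); pixel columns grow to the right and rows downward; lengths in m; the calibration is good to about 2 mm. A picture is of the moment at which its call begins: read the wrist's pose just before it. There is no depth.
- r.close_job(): hands the job in; it is judged then, once.
The state is a dict: "time_s": time; "joints": joint angles; "qd": joint speeds; "joint_torque": joint torques, N m; "tcp_pos": TCP position; "eef_rot": TCP orientation; "contact_force": force on the tool from outside, world axes, zero at the start; "moment": the same for the moment, N m; "gripper_width": finger opening in m; "gripper_force": force on a finger pad.
Only numpy, scipy, OpenCV 4.12 (cv2) and the standard library are available. Lean on these libraries where they do the work, as an engineer would, in place of code of your own. Each camera call takes 0.05 s, during which the arm holds its last target. There are 200 camera calls.

## Task

Make three equal slots in the sorting rack with the orange spacer block: starting at the blue end plate and working outward, put the block's notch down over the next divider, draw it back until the block's thick leg just touches the plate or divider before it, lift the block straight off and step on to the next, without pushing dividers already set out of place. When all three are set, stand the block upright in the grey tray and leave it there; leave the pin tub, eraser and sharpener alone.

Things in the scene. Friction and masses are not known exactly. Their poses are not given: they have to be found in the camera images.
- rack: Sorting rack, fixed: wooden base 84 x 220 x 12 mm, two steel guide rods along the row (25 mm either side of its middle, tops 25 mm above the table), a blue end plate, three sliding dividers, and at the other end a wooden block 32 mm high, 204 mm from the end plate's middle. Origin at the centre of the underside; y along the row from end plate to dividers, x across, z up.
- end_plate (a point): Top centre of the blue end plate, fixed at the -y end of the rack: 10 mm thick along the row (y), 68 mm wide (x), top 57 mm above the table. Axes as the rack's.
- divider1_top (a point): Top centre of the first sliding divider counted from the blue end plate: wooden plate, 10 mm thick along the row (y), 60 mm wide (x), top 57 mm above the table, bottom 13 mm above the table. Slides only along the rack's y, with about 4 N of friction; it stays where it is left. At the start its centre is 51 to 69 mm from the centre of the end plate. Axes as the rack's.
- divider2_top (a point): Top centre of the second sliding divider counted from the blue end plate: wooden plate, 10 mm thick along the row (y), 60 mm wide (x), top 57 mm above the table, bottom 13 mm above the table. Slides only along the rack's y, with about 4 N of friction; it stays where it is left. At the start its centre is 32 to 68 mm from the centre of the divider before it. Axes as the rack's.
- divider3_top (a point): Top centre of the third sliding divider counted from the blue end plate: wooden plate, 10 mm thick along the row (y), 60 mm wide (x), top 57 mm above the table, bottom 13 mm above the table. Slides only along the rack's y, with about 4 N of friction; it stays where it is left. At the start its centre is 32 to 68 mm from the centre of the divider before it. Axes as the rack's.
- spacer_center (a point): Centre of the loose spacer block (about 0.12 kg), half-way up, 41 mm above its feet; it starts upright. 34 mm wide (x), 50 mm long (y), 82 mm high. Below: two orange legs and a notch under a 10 mm bridge. Above: a black grip, centred, 30 mm (x) by 26 mm (y), 40 to 82 mm above the feet. In use its y lies along the rack's y, the thick leg (-y end) towards the end plate.
- spacer_notch (a point): Middle of the notch's roof: 9 mm to +y of the block's middle, 30 mm above its feet; axes as the block's. Along y: thick leg 28 mm, notch 12 mm (its lower 18 mm flares to 22 mm, so it guides itself over a divider), thin leg 10 mm. Drawn back to -y till the thick leg touches, the thin leg pushing the divider along, it leaves a 30 mm slot (40 mm middle to middle).
- tray_in (a point): Centre of the inner floor of the fixed grey tray, 5 mm above the table; the tray is 120 (x) x 100 (y) mm outside, walls 5 mm thick and 20 mm high. Axes as the tray's.
- pin_tub: Clear open tub of push pins, 55 mm across, 30 mm high, loose; origin at the centre of its underside. Leave alone.
- eraser: Eraser in a blue sleeve, 20 x 42 x 12 mm, loose; origin at the centre of its underside. Leave alone.
- pencil_sharpener: Red pencil sharpener, 16 x 26 x 15 mm, loose; origin at the centre of its underside. Leave alone.
There are look-alikes about, which are no part of the job. There is more than one size of the part that bears tray_in; the job needs the larger.

How it is judged (in metres and radians):
On the way, in this order (a step that is already met when the one before it is completed fails the run):
1. with the spacer's notch over the first divider, that divider's middle is brought to 37.5 to 42.5 mm from the middle of the blue end plate (y of spacer_notch in the frame of divider1_top between -0.008 and 0.008 m and x of spacer_notch in the frame of divider1_top between -0.025 and 0.025 m and z of spacer_notch in the frame of divider1_top below 0.018 m and y of divider1_top in the frame of end_plate between 0.0375 and 0.0425 m), for 0.2 s.
2. with the spacer's notch over the second divider, that divider's middle is brought to 37.5 to 42.5 mm from the middle of the first divider (y of spacer_notch in the frame of divider2_top between -0.008 and 0.008 m and x of spacer_notch in the frame of divider2_top between -0.025 and 0.025 m and z of spacer_notch in the frame of divider2_top below 0.018 m and y of divider2_top in the frame of divider1_top between 0.0375 and 0.0425 m), for 0.2 s.
3. with the spacer's notch over the third divider, that divider's middle is brought to 37.5 to 42.5 mm from the middle of the second divider (y of spacer_notch in the frame of divider3_top between -0.008 and 0.008 m and x of spacer_notch in the frame of divider3_top between -0.025 and 0.025 m and z of spacer_notch in the frame of divider3_top below 0.018 m and y of divider3_top in the frame of divider2_top between 0.0375 and 0.0425 m), for 0.2 s.
At the end, for the whole second after the job is handed in: All three slots are 30 mm wide to within 2.5 mm (37.5 to 42.5 mm from middle to middle, the first measured from the end plate), and the spacer block stands upright on the floor of the tray, released and at rest (y of divider1_top in the frame of end_plate between 0.0375 and 0.0425 m and y of divider2_top in the frame of divider1_top between 0.0375 and 0.0425 m and y of divider3_top in the frame of divider2_top between 0.0375 and 0.0425 m and x of spacer_center in the frame of tray_in between -0.045 and 0.045 m and y of spacer_center in the frame of tray_in between -0.04 and 0.04 m and z of spacer_center in the frame of tray_in between 0.036 and 0.047 m and angle between spacer_center's own z axis and vertical below 0.1 rad); the robot touches nothing.
It fails at once if the tub of pins is moved more than 20 mm (distance of pin_tub from where it was at the start of the episode above 0.02 m).
It fails at once if the eraser is moved more than 20 mm (distance of eraser from where it was at the start of the episode above 0.02 m).
It fails at once if the sharpener is moved more than 20 mm (distance of pencil_sharpener from where it was at the start of the episode above 0.02 m).
It also fails if it takes over 53 s, if anything falls off the work surface, if the arm or the gripper's body presses on something with over 40 N, if the wrist force passes 120 N, or if a joint passes its speed limit or range.

## Working session

There is one attempt and no reset: what is moved stays moved. The work goes in short steps, Python scripts to look and compute and a tool call to move; the robot and the scene stay as the last step left them, time stands still between calls to the robot, and variables do not carry over. Pictures are saved under pics/ and viewed, at most 10 in all, crops included, and the job is handed in when it is done.

Besides the shell and the picture viewer there is one more tool, called after ">>>" by a JSON object that holds its "method" and its "body". drive_tool: Moves the arm, as the interface text tells. Its arguments: {"type":"object","properties":{"rows":{"type":"array"},"newtons":{"type":"number"}},"required":["rows"]}

```bash
mkdir -p pics; cat > h.py <<'E'
import numpy as np, cv2
from plant import sensors, cams, r
def grab(n,f=None):
    s=sensors.get_state(); c=cams.capture(n)
    if f: cv2.imwrite('pics/'+f,c['pixels'][:,:,::-1])
    return s,c
E
python3 - <<'E'
from h import *
s,a=grab('side','side0.png'); _,b=grab('top','top0.png'); s,w=grab('wrist','wrist0.png')
for c in(a,b,w): print({k:(np.round(v,4).tolist() if not isinstance(v,str) else v) for k,v in c.items() if k!='pixels'})
print(s, r.tip_reach)
E
```

```text
{'intrinsics': [[400.5045, 0.0, 321.4416], [0.0, 400.5045, 198.2802], [0.0, 0.0, 1.0]], 'k1': -0.0596, 'eye': [0.5559, -0.6883, 0.5909], 'orientation': [53.557, -1.095, 1.0394]}
{'intrinsics': [[419.6283, 0.0, 319.429], [0.0, 419.6283, 204.3111], [0.0, 0.0, 1.0]], 'k1': 0.0145, 'eye': [0.4391, 0.0194, 1.0002], 'orientation': [8.7253, -1.7599, -89.9386]}
{'intrinsics': [[310.8951, 0.0, 323.2793], [0.0, 310.8951, 197.3961], [0.0, 0.0, 1.0]], 'k1': -0.038, 'T_tool_cam': [[0.0016, 0.9505, 0.3107, 0.0845], [1.0, -0.0013, -0.0011, 0.0006], [-0.0006, 0.3107, -0.9505, -0.1622], [0.0, 0.0, 0.0, 1.0]]}
{'time_s': 0.1, 'joints': array([ 9.32245153e+01,  2.05875585e+01,  6.39665233e-01, -1.76705211e-02,
       -7.01373270e+01, -1.65066071e+01]), 'qd': array([ 0.04901379, -0.05322726,  0.00877245,  0.03898399,  0.00485267,
       -0.07598777]), 'joint_torque': array([-2.15592001e-03, -5.84160054e+01,  2.93751240e+01,  7.01556042e+00,
        1.01842088e-02, -4.93862819e-05]), 'tcp_pos': array([0.15500739, 0.65650214, 0.22241891]), 'eef_rot': array([ 1.79913572e+02, -8.28775831e-03, -1.32881018e+01]), 'contact_force': array([-0.40758938,  0.2860316 , -0.08866867]), 'moment': array([-0.02554013,  0.04774123,  0.01603291]), 'gripper_force': 0.0, 'gripper_width': 0.08749767034327482} 0.019
```

View images.

View pics/top0.png

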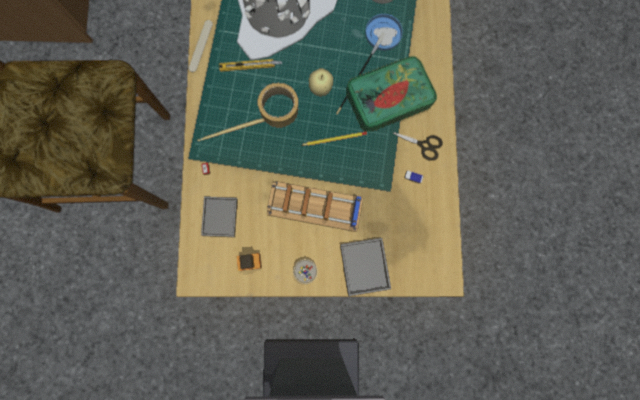

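View pics/side0.png

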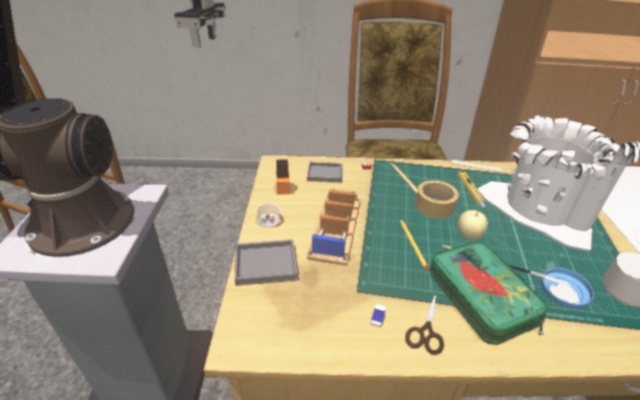

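The top view shows the rack with its blue plate near (357,212) and dividers at about (330,207), (307,204) and (286,200). The spacer is at (249,261), the large tray at (365,265), the tub at (305,270), the sharpener at (206,169) and the eraser at (413,177). In the side view the spacer is at (283,177), the blue plate at (328,245) and the large tray at (267,262).

```bash
cat >> h.py <<'E'
from scipy.spatial.transform import Rotation as Ro
def pose(c,s=None):
    if 'eye' in c: return Ro.from_euler('xyz',c['orientation'],degrees=True).as_matrix(), np.array(c['eye'])
    T=np.eye(4);T[:3,:3]=Ro.from_euler('xyz',s['eef_rot'],degrees=True).as_matrix();T[:3,3]=s['tcp_pos']
    T=T@c['T_tool_cam'];return T[:3,:3],T[:3,3]
def dist(c): return np.array([c['k1'],0,0,0,0.])
def ray(c,uv,s=None):
    R,e=pose(c,s)
    q=cv2.undistortPoints(np.array([[uv]],float),np.array(c['intrinsics']),dist(c))[0,0]
    d=R@np.array([q[0],-q[1],-1]);return e,d/np.linalg.norm(d)
def atz(c,uv,z,s=None):
    e,d=ray(c,uv,s);return e+d*(z-e[2])/d[2]
def proj(c,P,s=None):
    R,e=pose(c,s);p=(np.atleast_2d(P)-e)@R*[1,-1,-1]
    return cv2.projectPoints(p,np.zeros(3),np.zeros(3),np.array(c['intrinsics']),dist(c))[0][:,0]
def tri(*rs):
    A=sum(np.eye(3)-np.outer(d,d) for e,d in rs);b=sum((np.eye(3)-np.outer(d,d))@e for e,d in rs);return np.linalg.solve(A,b)
E
python3 - <<'E'
from h import *
_,a=grab('side');_,b=grab('top')
A=cv2.resize(a['pixels'][150:290,225:375],None,fx=4,fy=4,interpolation=2)[:, :,::-1]
B=cv2.resize(b['pixels'][170:300,195:395],None,fx=4,fy=4,interpolation=2)[:,:,::-1]
cv2.imwrite('pics/a1.png',A);cv2.imwrite('pics/b1.png',B)
E
```

```text
(no output)
```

View pics/a1.png

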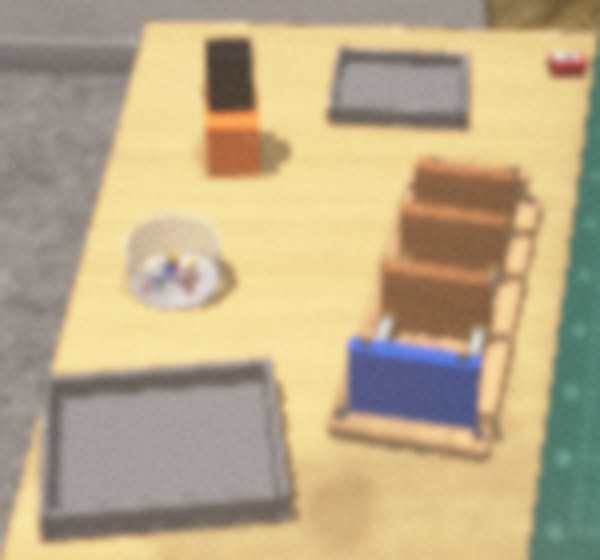

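View pics/b1.png

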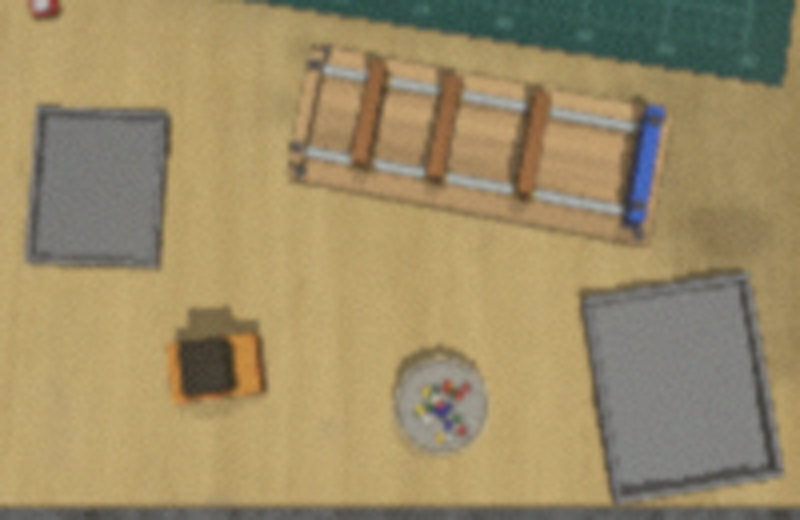

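The 4x crops show these features.
- **Spacer, side crop:** the top edge of the near orange face runs from (207,117) to (259,115), and its foot is at y of about 174.
- **Spacer, top crop:** its -y edge runs from (258,336) to (265,395), and the black grip is centred on (207,366).
- **Rack, top crop:** the divider tops are at about (369,112), (445,126) and (534,143), and the blue plate is at (646,165).

```bash
python3 - <<'E'
from h import *
_,a=grab('side');_,b=grab('top')
pa=lambda x,y:(225+(x+.5)/4-.5,150+(y+.5)/4-.5); pb=lambda x,y:(195+(x+.5)/4-.5,170+(y+.5)/4-.5)
def T(n,A,B): print(n,np.round(tri(ray(a,pa(*A)),ray(b,pb(*B))),4))
T('sp edge x-',(207,117),(265,395));T('sp edge x+',(259,114),(258,336))
T('plate x-',(350,340),(633,224));T('plate x+',(483,346),(655,106))
T('d1 x-',(384,262),(526,198));T('d1 x+',(493,279),(541,88))
T('d2 x-',(400,206),(435,180));T('d2 x+',(508,216),(451,70))
T('d3 x-',(416,160),(361,165));T('d3 x+',(522,172),(376,57))
T('tray -x-y',(44,535),(777,472));T('tray +x-y',(290,515),(745,272));T('tray +x+y',(270,362),(583,292));T('tray -x+y',(45,378),(615,500))
def Z(n,B,z): print(n,np.round(atz(b,pb(*B),z),4))
for q in [(183,340),(230,337),(235,392),(187,396)]: Z('grip',q,.082)
for q in [(168,345),(258,336),(265,395),(174,402)]: Z('bridge',q,.04)
for n,q in dict(p0=(633,224),p1=(655,106),a0=(526,198),a1=(541,88),b0=(435,180),b1=(451,70),c0=(361,165),c1=(376,57)).items(): Z(n,q,.057)
for q in [(777,472),(745,272),(583,292),(615,500)]: Z('tray',q,.02)
E
```

```text
sp edge x- [0.4408 0.1211 0.0484]
sp edge x+ [0.4728 0.1256 0.0486]
plate x- [ 0.5362 -0.0855  0.0545]
plate x+ [ 0.6023 -0.0977  0.0638]
d1 x- [ 0.5513 -0.0246  0.0562]
d1 x+ [ 0.612  -0.0336  0.0544]
d2 x- [0.5603 0.0269 0.0553]
d2 x+ [0.6217 0.0181 0.0573]
d3 x- [0.5687 0.0688 0.0573]
d3 x+ [0.6304 0.0611 0.0565]
tray -x-y [ 0.3945 -0.1743  0.0037]
tray +x-y [ 0.5114 -0.1577  0.0047]
tray +x+y [ 0.4965 -0.0604  0.0158]
tray -x+y [ 0.3787 -0.078   0.0157]
grip [0.4691 0.1621 0.082 ]
grip [0.4707 0.1369 0.082 ]
grip [0.4413 0.1334 0.082 ]
grip [0.4392 0.159  0.082 ]
bridge [0.4676 0.1769 0.04  ]
bridge [0.4728 0.1265 0.04  ]
bridge [0.4398 0.1218 0.04  ]
bridge [0.4359 0.1726 0.04  ]
p0 [ 0.5356 -0.0852  0.057 ]
p1 [ 0.6034 -0.0986  0.057 ]
a0 [ 0.5501 -0.0247  0.057 ]
a1 [ 0.6134 -0.0333  0.057 ]
b0 [0.5601 0.0269 0.057 ]
b1 [0.6235 0.0182 0.057 ]
c0 [0.5684 0.0688 0.057 ]
c1 [0.6308 0.0611 0.057 ]
tray [ 0.3963 -0.1709  0.02  ]
tray [ 0.5114 -0.1549  0.02  ]
tray [ 0.4994 -0.0596  0.02  ]
tray [ 0.3806 -0.0772  0.02  ]
```

>>> {"method": "drive_tool", "body": {"rows": [{"x":0.48,"y":0.405,"z":0.085,"fingers":1},{"x":0.48,"y":0.405,"z":0.085},{"x":0.48,"y":0.405,"z":0.085},{"x":0.48,"y":0.405,"z":0.085},{"x":0.48,"y":0.405,"z":0.085},{"x":0.48,"y":0.405,"z":0.085},{"x":0.48,"y":0.405,"z":0.085},{"x":0.48,"y":0.405,"z":0.085},{"x":0.48,"y":0.405,"z":0.085},{"x":0.48,"y":0.405,"z":0.085}]}}

```text
invalid input
```

>>> {"method": "drive_tool", "body": {"rows": [{"x":0.48,"y":0.405,"z":0.085,"spin":0,"fingers":1},{"x":0.48,"y":0.405,"z":0.085,"spin":0,"fingers":1},{"x":0.48,"y":0.405,"z":0.085,"spin":0,"fingers":1},{"x":0.48,"y":0.405,"z":0.085,"spin":0,"fingers":1},{"x":0.48,"y":0.405,"z":0.085,"spin":0,"fingers":1},{"x":0.48,"y":0.405,"z":0.085,"spin":0,"fingers":1},{"x":0.48,"y":0.405,"z":0.085,"spin":0,"fingers":1},{"x":0.48,"y":0.405,"z":0.085,"spin":0,"fingers":1},{"x":0.48,"y":0.405,"z":0.085,"spin":0,"fingers":1},{"x":0.48,"y":0.405,"z":0.085,"spin":0,"fingers":1}]}}

```text
time_s: 1.6
tcp_pos: [0.5252, 0.1579, 0.1396]
eef_rot: [-180.0, -0.0, -13.3]
contact_force: [0.7, 0.3, -0.1]
gripper_width: 0.0881
gripper_force: 0.0
```

```bash
python3 - <<'E'
from h import *
s,w=grab('wrist','w1.png'); print(s['tcp_pos'],s['eef_rot'],s['joints'])
import pickle;pickle.dump((s,w),open('w1.pkl','wb'))
E
```

```text
[0.52518047 0.15785059 0.13960941] [-1.79958466e+02 -4.20779696e-02 -1.32604320e+01] [ 3.72054754e+01  1.27428297e+01 -2.20676582e+01  7.33087232e-03
 -5.51306954e+01  3.95299199e+01]
```

View pics/w1.png

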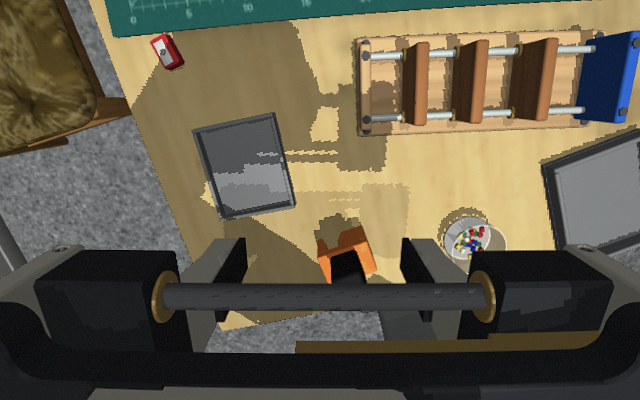

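The wrist view shows the block at about (346,255) between the open fingers. The dividers are at x of about 422, 480 and 549, and the plate at about 615. I'll zoom in to see the notch.

```bash
python3 - <<'E'
import cv2,numpy as np
i=cv2.imread('pics/w1.png')
A=cv2.resize(i[220:290,310:385],None,fx=4,fy=4,interpolation=2)
B=cv2.resize(i[20:140,350:640],None,fx=2.7,fy=2.7,interpolation=2)[:,:783]
o=np.zeros((600,800,3),np.uint8);o[:B.shape[0],:B.shape[1]]=B
A=cv2.resize(i[222:286,300:390],None,fx=4,fy=4,interpolation=2);A=cv2.convertScaleAbs(A,alpha=1.8)
o[330:330+256,:360]=A
cv2.imwrite('pics/w1c.png',o)
E
```

```text
(no output)
```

View pics/w1c.png

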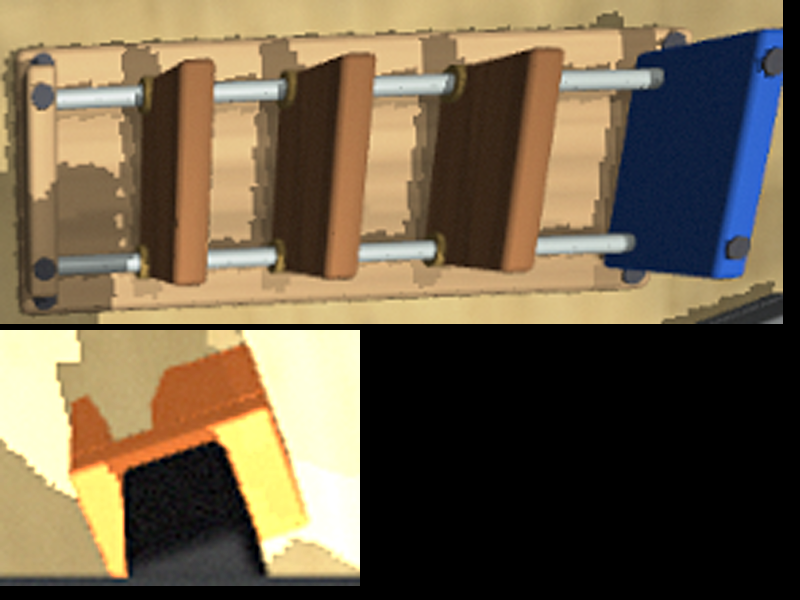

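The crop shows the notch on the block's left side, which is +y, with the thick leg towards -y. So the block already faces the right way. The bridge's top edge runs from crop (72,470) to (268,407).

```bash
python3 - <<'E'
from h import *
import pickle;s,w=pickle.load(open('w1.pkl','rb'))
m=lambda x,y:((x+.5)/2.7-.5+350,(y+.5)/2.7-.5+20); k=lambda x,y:((x+.5)/4-.5+300,(y-330+.5)/4-.5+222)
C=[]
for n,p,q in [('pl',(772,32),(732,276)),('d1',(548,50),(517,271)),('d2',(358,55),(340,277)),('d3',(200,61),(190,283))]:
    P=atz(w,m(*p),.057,s);Q=atz(w,m(*q),.057,s);v=P-Q;C.append((P+Q)/2)
    print(n,np.round((P+Q)/2,4),'w',np.linalg.norm(v).round(4),'yaw',np.degrees(np.arctan2(v[1],v[0])).round(1))
for i in range(3): 
    v=C[i+1]-C[i];print(np.linalg.norm(v),np.degrees(np.arctan2(-v[0],v[1])))
P=atz(w,k(72,470),.04,s);Q=atz(w,k(268,407),.04,s);R_=atz(w,k(306,522),.04,s);print('bridge',P,Q,R_,np.linalg.norm(P-Q),np.degrees(np.arctan2(-(P-Q)[0],(P-Q)[1])))
E
```

```text
pl [ 0.5697 -0.094   0.057 ] w 0.0661 yaw -8.0
d1 [ 0.5814 -0.0297  0.057 ] w 0.0588 yaw -10.3
d2 [0.591  0.0218 0.057 ] w 0.0585 yaw -10.1
d3 [0.5988 0.0642 0.057 ] w 0.0584 yaw -10.8
0.06534685465291647 -10.299544361632481
0.052368780936824684 -10.54193273966929
0.04305623224501751 -10.411435718868542
bridge [0.46782567 0.17596865 0.04      ] [0.47341293 0.12777089 0.04      ] [0.44125583 0.12447948 0.04      ] 0.048520519066982334 6.612423148015285
```

>>> {"method": "drive_tool", "body": {"rows": [{"x":-0.067,"y":0.025,"z":0.025,"spin":-0.345,"fingers":1},{"x":-0.067,"y":0.025,"z":0.025,"spin":-0.345,"fingers":1},{"x":-0.067,"y":0.025,"z":0.025,"spin":-0.345,"fingers":1},{"x":-0.067,"y":0.025,"z":0.077,"spin":-0.345,"fingers":1},{"x":-0.067,"y":0.025,"z":0.077,"spin":-0.345,"fingers":1},{"x":-0.067,"y":0.025,"z":0.077,"spin":-0.345,"fingers":1}]}}

```text
time_s: 2.4
tcp_pos: [0.4542, 0.1511, 0.0636]
eef_rot: [180.0, -0.0, 6.4]
contact_force: [0.3, -0.1, 0.7]
gripper_width: 0.0876
gripper_force: 0.0
```

>>> {"method": "drive_tool", "body": {"rows": [{"x":0,"y":0,"z":0,"spin":0,"fingers":-1},{"x":0,"y":0,"z":0,"spin":0,"fingers":-1},{"x":0,"y":0,"z":0,"spin":0,"fingers":-1},{"x":0,"y":0,"z":0,"spin":0,"fingers":-1},{"x":0,"y":0,"z":0,"spin":0,"fingers":-1},{"x":0,"y":0,"z":0,"spin":0,"fingers":-1}], "newtons": 35}}

```text
time_s: 3.15
tcp_pos: [0.453, 0.1505, 0.0624]
eef_rot: [180.0, 0.0, 6.5]
contact_force: [0.2, 0.2, 0.3]
gripper_width: 0.0333
gripper_force: 0.0
```

>>> {"method": "drive_tool", "body": {"rows": [{"x":0,"y":0,"z":0,"spin":0,"fingers":-1},{"x":0,"y":0,"z":0,"spin":0,"fingers":-1},{"x":0,"y":0,"z":0,"spin":0,"fingers":-1}]}}

```text
time_s: 3.52
tcp_pos: [0.4531, 0.1505, 0.0624]
eef_rot: [180.0, 0.0, 6.5]
contact_force: [-0.2, 0.7, 1.5]
gripper_width: 0.0257
gripper_force: 34.9
```

>>> {"method": "drive_tool", "body": {"rows": [{"x":0,"y":0,"z":-0.08,"spin":0,"fingers":-1},{"x":0,"y":0,"z":-0.08,"spin":0,"fingers":-1},{"x":0.105,"y":0.202,"z":-0.08,"spin":0.295,"fingers":-1},{"x":0.105,"y":0.202,"z":-0.08,"spin":0.295,"fingers":-1},{"x":0.105,"y":0.202,"z":-0.08,"spin":0.295,"fingers":-1},{"x":0.105,"y":0.202,"z":-0.08,"spin":0.295,"fingers":-1},{"x":0.105,"y":0.202,"z":-0.08,"spin":0.295,"fingers":-1},{"x":0.105,"y":0.202,"z":-0.08,"spin":0.295,"fingers":-1},{"x":0.105,"y":0.202,"z":-0.08,"spin":0.295,"fingers":-1}]}}

```text
time_s: 4.65
tcp_pos: [0.5797, -0.0376, 0.1425]
eef_rot: [-180.0, 0.0, -10.4]
contact_force: [-0.4, 0.3, -1.2]
gripper_width: 0.026
gripper_force: 34.9
```

```bash
python3 - <<'E'
from h import *
s,w=grab('wrist'); i=w['pixels'][:,:,::-1]
cv2.imwrite('pics/w2.png',cv2.resize(i[60:300,180:480],None,fx=2.5,fy=2.5,interpolation=2))
R_=Ro.from_euler('z',-10.4,degrees=True).as_matrix()
P=s['tcp_pos']+np.array([[17,15,-32.4],[17,3,-32.4],[17,25,-62.4],[17,-25,-62.4]])/1000@R_.T
print(((proj(w,P,s)-[180,60])*2.5).round())
E
```

```text
[[299. 357.]
 [344. 357.]
 [273. 324.]
 [438. 325.]]
```

View pics/w2.png

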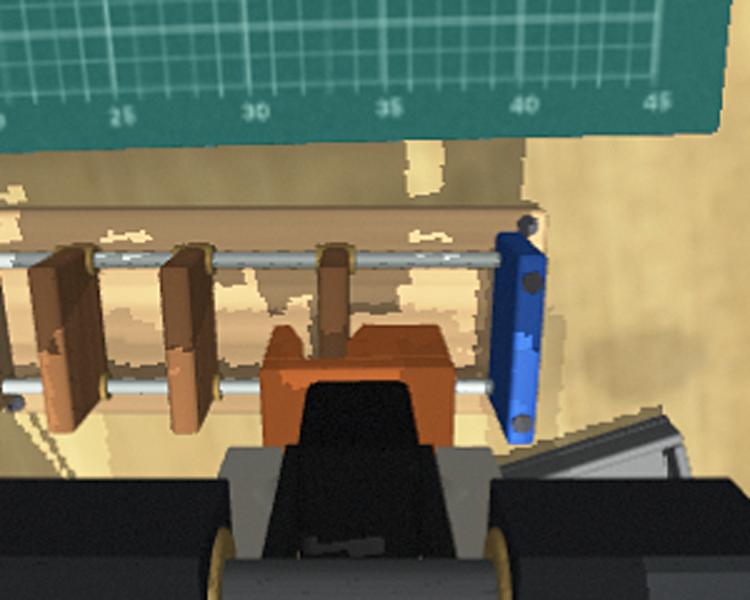

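The notch spans x of about 303–348 in the crop and sits squarely over the first divider at about 317–350, so I can lower the block.

>>> {"method": "drive_tool", "body": {"rows": [{"x":0,"y":0,"z":0.02,"spin":0,"fingers":-1},{"x":0,"y":0,"z":0.03,"spin":0,"fingers":-1},{"x":0,"y":0,"z":0.04,"spin":0,"fingers":-1},{"x":0,"y":0,"z":0.05,"spin":0,"fingers":-1},{"x":0,"y":0,"z":0.05,"spin":0,"fingers":-1},{"x":0,"y":0,"z":0.05,"spin":0,"fingers":-1}]}}

```text
time_s: 5.45
tcp_pos: [0.5805, -0.0383, 0.0927]
eef_rot: [180.0, -0.0, -10.4]
contact_force: [-0.0, -0.8, -1.0]
gripper_width: 0.0259
gripper_force: 34.9
```

>>> {"method": "drive_tool", "body": {"rows": [{"x":0,"y":0.005,"z":0,"spin":0,"fingers":-1},{"x":0,"y":0.01,"z":0,"spin":0,"fingers":-1},{"x":0,"y":0.015,"z":0,"spin":0,"fingers":-1},{"x":0,"y":0.019,"z":0,"spin":0,"fingers":-1},{"x":0,"y":0.021,"z":0,"spin":0,"fingers":-1},{"x":0,"y":0.021,"z":0,"spin":0,"fingers":-1}]}}

```text
time_s: 6.2
tcp_pos: [0.5766, -0.0593, 0.0927]
eef_rot: [180.0, -0.0, -10.4]
contact_force: [0.6, 2.4, -0.1]
gripper_width: 0.0257
gripper_force: 34.9
```

>>> {"method": "drive_tool", "body": {"rows": [{"x":0,"y":0.001,"z":0,"spin":0,"fingers":-1},{"x":0,"y":0.002,"z":0,"spin":0,"fingers":-1},{"x":0,"y":0.002,"z":0,"spin":0,"fingers":-1}]}}

```text
time_s: 6.58
tcp_pos: [0.5762, -0.0609, 0.0925]
eef_rot: [-180.0, -0.0, -10.4]
contact_force: [1.4, 3.3, 0.5]
gripper_width: 0.0256
gripper_force: 34.9
```

>>> {"method": "drive_tool", "body": {"rows": [{"x":0,"y":0.001,"z":0,"spin":0,"fingers":-1},{"x":0,"y":0.001,"z":0,"spin":0,"fingers":-1}]}}

```text
time_s: 6.82
tcp_pos: [0.576, -0.062, 0.0925]
eef_rot: [-180.0, -0.0, -10.4]
contact_force: [2.0, 3.3, 0.3]
gripper_width: 0.0259
gripper_force: 34.9
```

>>> {"method": "drive_tool", "body": {"rows": [{"x":0,"y":0.001,"z":0,"spin":0,"fingers":-1},{"x":0,"y":0.001,"z":0,"spin":0,"fingers":-1}]}}

```text
time_s: 7.08
tcp_pos: [0.5757, -0.063, 0.0925]
eef_rot: [180.0, -0.0, -10.4]
contact_force: [2.2, 4.0, 0.7]
gripper_width: 0.0258
gripper_force: 34.9
```

>>> {"method": "drive_tool", "body": {"rows": [{"x":0,"y":0.001,"z":0,"spin":0,"fingers":-1},{"x":0,"y":0.001,"z":0,"spin":0,"fingers":-1}]}}

```text
time_s: 7.32
tcp_pos: [0.5755, -0.064, 0.0924]
eef_rot: [180.0, -0.0, -10.4]
contact_force: [1.9, 2.1, 0.9]
gripper_width: 0.0256
gripper_force: 34.9
```

>>> {"method": "drive_tool", "body": {"rows": [{"x":0,"y":0.001,"z":0,"spin":0,"fingers":-1},{"x":0,"y":0.001,"z":0,"spin":0,"fingers":-1}]}}

```text
time_s: 7.58
tcp_pos: [0.5755, -0.0643, 0.0924]
eef_rot: [-179.9, -0.0, -10.4]
contact_force: [1.6, 6.5, -0.3]
gripper_width: 0.0259
gripper_force: 35.0
```

>>> {"method": "drive_tool", "body": {"rows": [{"x":0,"y":0.001,"z":0,"spin":0,"fingers":-1},{"x":0,"y":0.001,"z":0,"spin":0,"fingers":-1}]}}

```text
time_s: 7.82
tcp_pos: [0.5756, -0.0645, 0.0924]
eef_rot: [-179.9, -0.0, -10.4]
contact_force: [3.1, 10.4, -0.3]
gripper_width: 0.0257
gripper_force: 35.0
```

Contact with the plate is confirmed: the block stalled and the force rose to 10 N. I'll ease off, lift and step to divider 2.

>>> {"method": "drive_tool", "body": {"rows": [{"x":0,"y":-0.0015,"z":0,"spin":0,"fingers":-1},{"x":0,"y":-0.0015,"z":0,"spin":0,"fingers":-1},{"x":0,"y":-0.0015,"z":-0.025,"spin":0,"fingers":-1},{"x":0,"y":-0.0015,"z":-0.05,"spin":0,"fingers":-1},{"x":0,"y":-0.0015,"z":-0.05,"spin":0,"fingers":-1},{"x":0,"y":-0.081,"z":-0.05,"spin":0,"fingers":-1},{"x":0,"y":-0.081,"z":-0.05,"spin":0,"fingers":-1},{"x":0,"y":-0.081,"z":-0.05,"spin":0,"fingers":-1},{"x":0,"y":-0.081,"z":-0.05,"spin":0,"fingers":-1}]}}

```text
time_s: 8.95
tcp_pos: [0.5889, 0.0129, 0.1416]
eef_rot: [179.9, 0.1, -10.4]
contact_force: [0.7, -0.3, -0.6]
gripper_width: 0.026
gripper_force: 34.9
```

```bash
python3 - <<'E'
from h import *
s,w=grab('wrist'); i=w['pixels'][:,:,::-1]
cv2.imwrite('pics/w3.png',cv2.resize(i[100:260,200:520],None,fx=2.5,fy=2.5,interpolation=2))
print(s['tcp_pos'],s['eef_rot'])
import pickle;pickle.dump((s,w),open('w3.pkl','wb'))
E
```

```text
[0.58891583 0.01293788 0.14162413] [ 1.79937212e+02  9.99829384e-02 -1.04300083e+01]
```

View pics/w3.png

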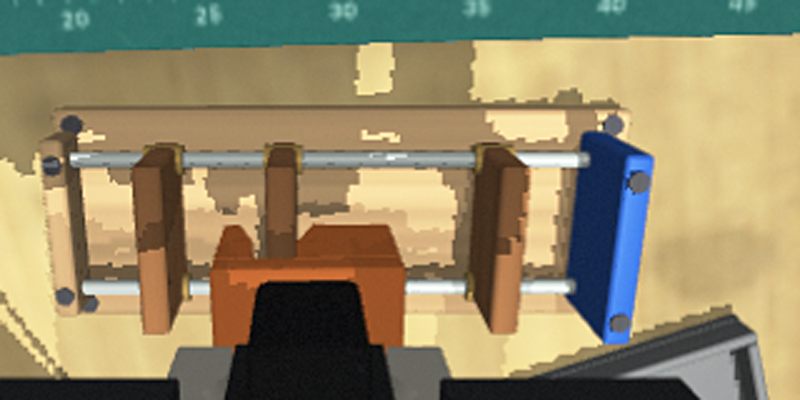

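d2 sits under the notch at about (281,155–255), and d1 is now near the plate. I'll lower the block and draw it back.

>>> {"method": "drive_tool", "body": {"rows": [{"x":0,"y":0,"z":0.02,"spin":0,"fingers":-1},{"x":0,"y":0,"z":0.03,"spin":0,"fingers":-1},{"x":0,"y":0,"z":0.04,"spin":0,"fingers":-1},{"x":0,"y":0,"z":0.049,"spin":0,"fingers":-1},{"x":0,"y":0,"z":0.049,"spin":0,"fingers":-1},{"x":0,"y":0,"z":0.049,"spin":0,"fingers":-1}]}}

```text
time_s: 9.75
tcp_pos: [0.5899, 0.0137, 0.0937]
eef_rot: [180.0, -0.0, -10.4]
contact_force: [0.9, -0.8, -2.2]
gripper_width: 0.0254
gripper_force: 34.9
```

>>> {"method": "drive_tool", "body": {"rows": [{"x":0,"y":0.005,"z":0,"spin":0,"fingers":-1},{"x":0,"y":0.01,"z":0,"spin":0,"fingers":-1},{"x":0,"y":0.015,"z":0,"spin":0,"fingers":-1},{"x":0,"y":0.02,"z":0,"spin":0,"fingers":-1},{"x":0,"y":0.025,"z":0,"spin":0,"fingers":-1},{"x":0,"y":0.03,"z":0,"spin":0,"fingers":-1},{"x":0,"y":0.033,"z":0,"spin":0,"fingers":-1},{"x":0,"y":0.035,"z":0,"spin":0,"fingers":-1},{"x":0,"y":0.035,"z":0,"spin":0,"fingers":-1}]}}

```text
time_s: 10.88
tcp_pos: [0.5835, -0.0209, 0.0934]
eef_rot: [180.0, -0.0, -10.4]
contact_force: [1.8, 4.1, -1.1]
gripper_width: 0.0256
gripper_force: 34.9
```

>>> {"method": "drive_tool", "body": {"rows": [{"x":0,"y":0.001,"z":0,"spin":0,"fingers":-1},{"x":0,"y":0.002,"z":0,"spin":0,"fingers":-1},{"x":0,"y":0.002,"z":0,"spin":0,"fingers":-1}]}}

```text
time_s: 11.25
tcp_pos: [0.5832, -0.0226, 0.0934]
eef_rot: [180.0, -0.0, -10.4]
contact_force: [2.0, 3.7, 0.4]
gripper_width: 0.0257
gripper_force: 34.9
```

>>> {"method": "drive_tool", "body": {"rows": [{"x":0,"y":0.001,"z":0,"spin":0,"fingers":-1},{"x":0,"y":0.001,"z":0,"spin":0,"fingers":-1}]}}

```text
time_s: 11.5
tcp_pos: [0.583, -0.0236, 0.0934]
eef_rot: [-180.0, -0.0, -10.4]
contact_force: [1.7, 3.6, -0.6]
gripper_width: 0.0256
gripper_force: 34.9
```

>>> {"method": "drive_tool", "body": {"rows": [{"x":0,"y":0.001,"z":0,"spin":0,"fingers":-1},{"x":0,"y":0.001,"z":0,"spin":0,"fingers":-1},{"x":0,"y":0.001,"z":0,"spin":0,"fingers":-1}]}}

```text
time_s: 11.88
tcp_pos: [0.5827, -0.0246, 0.0934]
eef_rot: [180.0, 0.0, -10.4]
contact_force: [1.9, 3.1, 0.4]
gripper_width: 0.0258
gripper_force: 34.9
```

>>> {"method": "drive_tool", "body": {"rows": [{"x":0,"y":0.0005,"z":0,"spin":0,"fingers":-1},{"x":0,"y":0.0005,"z":0,"spin":0,"fingers":-1},{"x":0,"y":0.0005,"z":0,"spin":0,"fingers":-1}]}}

```text
time_s: 12.25
tcp_pos: [0.5827, -0.0248, 0.0934]
eef_rot: [-180.0, -0.0, -10.4]
contact_force: [0.8, 4.9, -0.5]
gripper_width: 0.0259
gripper_force: 34.9
```

>>> {"method": "drive_tool", "body": {"rows": [{"x":0,"y":-0.0003,"z":-0.005,"spin":0,"fingers":-1},{"x":0,"y":-0.0003,"z":-0.025,"spin":0,"fingers":-1},{"x":0,"y":-0.0003,"z":-0.049,"spin":0,"fingers":-1},{"x":0,"y":-0.0003,"z":-0.049,"spin":0,"fingers":-1},{"x":0,"y":-0.082,"z":-0.049,"spin":0,"fingers":-1},{"x":0,"y":-0.082,"z":-0.049,"spin":0,"fingers":-1},{"x":0,"y":-0.082,"z":-0.049,"spin":0,"fingers":-1},{"x":0,"y":-0.082,"z":-0.049,"spin":0,"fingers":-1}]}}

```text
time_s: 13.25
tcp_pos: [0.5966, 0.0547, 0.1416]
eef_rot: [179.9, 0.1, -10.4]
contact_force: [-0.1, -0.6, -1.2]
gripper_width: 0.0256
gripper_force: 34.9
```

```bash
python3 - <<'E'
from h import *
s,w=grab('wrist'); i=w['pixels'][:,:,::-1]
cv2.imwrite('pics/w4.png',cv2.resize(i[100:260,240:560],None,fx=2.5,fy=2.5,interpolation=2))
print(s['tcp_pos'],s['eef_rot'])
import pickle;pickle.dump((s,w),open('w4.pkl','wb'))
E
```

```text
[0.59662976 0.05473024 0.14162623] [ 1.79928098e+02  9.78264621e-02 -1.04221128e+01]
```

View pics/w4.png

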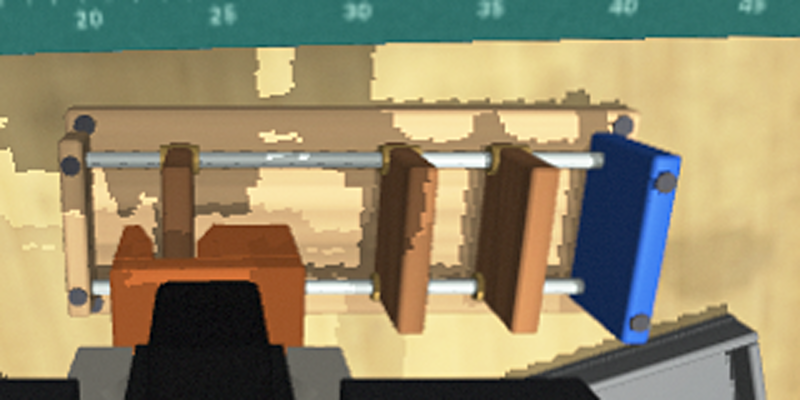

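d3 sits under the notch at about (180,155–255), with d2, d1 and the plate tops at x of about 417, 534 and 655. I'll check the spacing from this picture.

```bash
python3 - <<'E'
from h import *
import pickle;s,w=pickle.load(open('w4.pkl','rb'))
m=lambda x,y:((x+.5)/2.5-.5+240,(y+.5)/2.5-.5+100)
C=[sum(atz(w,m(*p),.057,s) for p in q)/2 for q in [((671,157),(638,343)),((545,165),(525,331)),((424,166),(410,332))]]
print(np.round(C,4),np.linalg.norm(np.diff(C,axis=0),axis=1))
E
```

```text
[[ 0.5694 -0.0952  0.057 ]
 [ 0.5779 -0.0546  0.057 ]
 [ 0.5848 -0.0151  0.057 ]] [0.04144991 0.04010715]
```

>>> {"method": "drive_tool", "body": {"rows": [{"x":0,"y":0,"z":0.02,"spin":0,"fingers":-1},{"x":0,"y":0,"z":0.03,"spin":0,"fingers":-1},{"x":0,"y":0,"z":0.04,"spin":0,"fingers":-1},{"x":0,"y":0,"z":0.049,"spin":0,"fingers":-1},{"x":0,"y":0,"z":0.049,"spin":0,"fingers":-1},{"x":0,"y":0,"z":0.049,"spin":0,"fingers":-1}]}}

```text
time_s: 14.05
tcp_pos: [0.5978, 0.0557, 0.0938]
eef_rot: [-180.0, -0.0, -10.4]
contact_force: [0.4, -0.3, -1.5]
gripper_width: 0.0257
gripper_force: 34.9
```

>>> {"method": "drive_tool", "body": {"rows": [{"x":0,"y":0.005,"z":0,"spin":0,"fingers":-1},{"x":0,"y":0.01,"z":0,"spin":0,"fingers":-1},{"x":0,"y":0.015,"z":0,"spin":0,"fingers":-1},{"x":0,"y":0.02,"z":0,"spin":0,"fingers":-1},{"x":0,"y":0.025,"z":0,"spin":0,"fingers":-1},{"x":0,"y":0.03,"z":0,"spin":0,"fingers":-1},{"x":0,"y":0.035,"z":0,"spin":0,"fingers":-1},{"x":0,"y":0.0385,"z":0,"spin":0,"fingers":-1},{"x":0,"y":0.0395,"z":0,"spin":0,"fingers":-1},{"x":0,"y":0.0395,"z":0,"spin":0,"fingers":-1}]}}

```text
time_s: 15.3
tcp_pos: [0.5903, 0.0166, 0.0934]
eef_rot: [180.0, 0.0, -10.4]
contact_force: [0.8, 1.6, -0.3]
gripper_width: 0.0258
gripper_force: 34.9
```

>>> {"method": "drive_tool", "body": {"rows": [{"x":0,"y":0.001,"z":0,"spin":0,"fingers":-1},{"x":0,"y":0.001,"z":0,"spin":0,"fingers":-1},{"x":0,"y":0.001,"z":0,"spin":0,"fingers":-1}]}}

```text
time_s: 15.68
tcp_pos: [0.5901, 0.0158, 0.0933]
eef_rot: [180.0, 0.0, -10.4]
contact_force: [1.6, 3.1, -1.0]
gripper_width: 0.0256
gripper_force: 34.9
```

>>> {"method": "drive_tool", "body": {"rows": [{"x":0,"y":0.001,"z":0,"spin":0,"fingers":-1},{"x":0,"y":0.001,"z":0,"spin":0,"fingers":-1},{"x":0,"y":0.001,"z":0,"spin":0,"fingers":-1}]}}

```text
time_s: 16.05
tcp_pos: [0.5899, 0.0148, 0.0934]
eef_rot: [180.0, 0.0, -10.4]
contact_force: [2.3, 2.7, -0.6]
gripper_width: 0.026
gripper_force: 34.9
```

>>> {"method": "drive_tool", "body": {"rows": [{"x":0,"y":0.0003,"z":0,"spin":0,"fingers":-1},{"x":0,"y":0.0003,"z":0,"spin":0,"fingers":-1},{"x":0,"y":0.0003,"z":0,"spin":0,"fingers":-1}]}}

```text
time_s: 16.42
tcp_pos: [0.5899, 0.0146, 0.0934]
eef_rot: [-180.0, 0.0, -10.4]
contact_force: [1.3, 4.6, -0.9]
gripper_width: 0.026
gripper_force: 34.9
```

>>> {"method": "drive_tool", "body": {"rows": [{"x":0,"y":-0.0003,"z":-0.005,"spin":0,"fingers":-1},{"x":0,"y":-0.0003,"z":-0.025,"spin":0,"fingers":-1},{"x":0,"y":-0.0003,"z":-0.05,"spin":0,"fingers":-1},{"x":0,"y":-0.0003,"z":-0.05,"spin":0,"fingers":-1},{"x":-0.117,"y":0.154,"z":-0.05,"spin":0,"fingers":-1},{"x":-0.117,"y":0.154,"z":-0.05,"spin":0,"fingers":-1},{"x":-0.117,"y":0.154,"z":-0.05,"spin":0,"fingers":-1},{"x":-0.117,"y":0.154,"z":-0.05,"spin":0,"fingers":-1},{"x":-0.117,"y":0.154,"z":-0.05,"spin":0,"fingers":-1},{"x":-0.117,"y":0.154,"z":-0.05,"spin":0,"fingers":-1}]}}

```text
time_s: 17.68
tcp_pos: [0.4476, -0.1155, 0.1432]
eef_rot: [180.0, 0.0, -10.4]
contact_force: [0.0, 0.6, -0.8]
gripper_width: 0.0257
gripper_force: 34.9
```

>>> {"method": "drive_tool", "body": {"rows": [{"x":0,"y":0,"z":0.03,"spin":0,"fingers":-1},{"x":0,"y":0,"z":0.055,"spin":0,"fingers":-1},{"x":0,"y":0,"z":0.065,"spin":0,"fingers":-1},{"x":0,"y":0,"z":0.07,"spin":0,"fingers":-1},{"x":0,"y":0,"z":0.07,"spin":0,"fingers":-1}]}}

```text
time_s: 18.3
tcp_pos: [0.4475, -0.1157, 0.0736]
eef_rot: [180.0, -0.0, -10.4]
contact_force: [-0.0, -0.2, -2.0]
gripper_width: 0.0257
gripper_force: 34.9
```

>>> {"method": "drive_tool", "body": {"rows": [{"x":0,"y":0,"z":0.002,"spin":0,"fingers":-1},{"x":0,"y":0,"z":0.004,"spin":0,"fingers":-1},{"x":0,"y":0,"z":0.0055,"spin":0,"fingers":-1},{"x":0,"y":0,"z":0.0055,"spin":0,"fingers":-1}]}}

```text
time_s: 18.8
tcp_pos: [0.4469, -0.1159, 0.0679]
eef_rot: [180.0, 0.0, -10.4]
contact_force: [-0.1, -0.8, -1.2]
gripper_width: 0.026
gripper_force: 34.9
```

>>> {"method": "drive_tool", "body": {"rows": [{"x":0,"y":0,"z":0.001,"spin":0,"fingers":-1},{"x":0,"y":0,"z":0.001,"spin":0,"fingers":-1}]}}

```text
time_s: 19.05
tcp_pos: [0.4473, -0.1158, 0.0673]
eef_rot: [180.0, -0.0, -10.4]
contact_force: [-1.8, 0.1, 3.3]
gripper_width: 0.0255
gripper_force: 34.9
```

>>> {"method": "drive_tool", "body": {"rows": [{"x":0,"y":0,"z":0,"spin":0,"fingers":0.3},{"x":0,"y":0,"z":0,"spin":0,"fingers":0.3},{"x":0,"y":0,"z":0,"spin":0,"fingers":0.3},{"x":0,"y":0,"z":0,"spin":0,"fingers":0.3},{"x":0,"y":0,"z":-0.04,"spin":0,"fingers":0.3},{"x":0,"y":0,"z":-0.1,"spin":0,"fingers":0.3},{"x":0,"y":0,"z":-0.15,"spin":0,"fingers":0.3},{"x":0,"y":0,"z":-0.15,"spin":0,"fingers":0.3},{"x":0,"y":0,"z":-0.15,"spin":0,"fingers":0.3}]}}

```text
time_s: 20.18
tcp_pos: [0.4466, -0.1157, 0.2166]
eef_rot: [-180.0, 0.0, -10.4]
contact_force: [0.1, 0.3, -0.3]
gripper_width: 0.0568
gripper_force: 0.0
```

```bash
python3 - <<'E'
from h import *
s,w=grab('wrist'); _,a=grab('side')
o=np.zeros((600,800,3),np.uint8)
W=cv2.resize(w['pixels'][:260,:,::-1],(800,325),interpolation=2);o[:325]=W
A=cv2.resize(a['pixels'][180:290,225:375,::-1],None,fx=2.5,fy=2.5,interpolation=2);o[325:325+A.shape[0],:A.shape[1]]=A
cv2.imwrite('pics/end.png',o)
import pickle;pickle.dump((s,w),open('w5.pkl','wb'));print(s['tcp_pos'])
E
```

```text
[ 0.44662334 -0.1157114   0.21664291]
```

View pics/end.png

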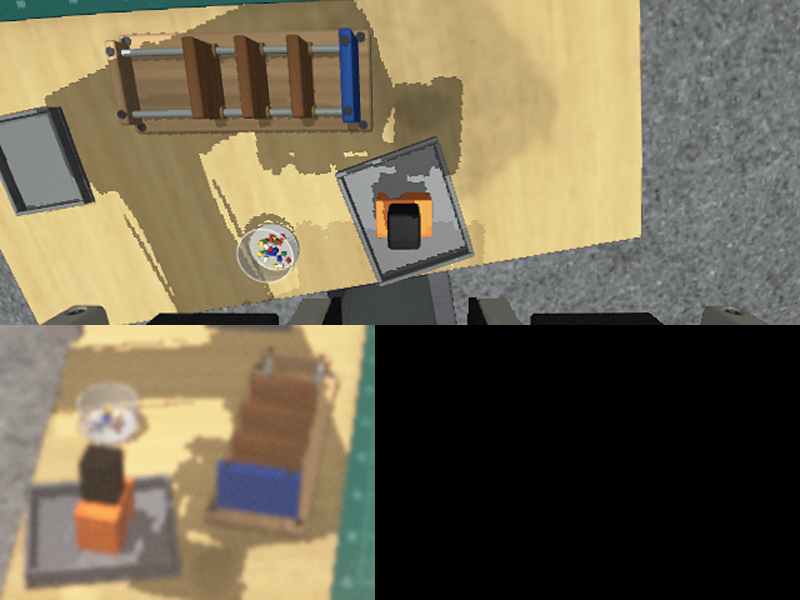

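The block stands upright near the tray's middle at (404,218), and the dividers are evenly spaced at x of about 190, 243 and 296, with the plate at 345. I'm handing in.

```bash
python3 -c "
from plant import r
print(r.close_job())"
```

```text
the job is handed in; nothing more can be done
None
```

I set all three slots at about 40 mm middle to middle, left the spacer upright and released in the large grey tray, and handed the job in at about 20 s; no verdict came back.

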